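Lock the night medicines in the childproof dock

TASK

Put the medicines away in the childproof dock: first turn the lock wheel until the pointer on its far rim stands at the twin ribs (open), then put every pill jar that is out into the dock's tray, and set the yellow weekly pill box down on the tray without dropping it or pressing hard, so that its four corner lugs sit fully in the sockets. Last, turn the wheel back until the pointer stands at the single broad rib (locked). Leave the ramekin, funnel and teether toy where they are.

Things in the scene. Friction and masses are not known exactly. Their poses are not given: they have to be found in the camera images.
- dock: Childproof medicine dock, fixed: a grey open tray with a white drum and lock wheel beyond its +y end. Origin: underside of the tray's centre, on the table; x across the tray, y along it, z up. Tray 96 (x) by 204 (y) mm outside, rim 45 mm above the table. The wheel's upright axis is at x = 0, y = 170 mm; the far side is +x.
- tray_floor (a point): Centre of the tray's inner floor, 5 mm above the table. Walls 5 mm thick; inside 86 (x) by 194 (y) mm, 40 mm deep, apart from a block 18 by 18 mm in each inner corner with a socket in its top.
- socket (a point): Mouth of the socket in the tray's +x +y corner, level with the rim. Four sockets, 14 by 14 mm square, 12 mm deep, at x = +-36, y = +-90 mm in the dock's frame.
- lockwheel (a joint): Lock wheel angle (rad) about its upright axis, positive anticlockwise from above; range -1.1 to 1.1, held by friction (0.06 N m), stays where left. At 0 the pointer lies in the dock's +x direction; twin ribs (open) at -0.6, single broad rib (locked) at +0.6.
- wheel_grip (a point): On the wheel's axis, at mid-height of its grip bar, 110 mm above the table; x axis along the bar towards the pointer. The bar is 60 long, 14 wide, 28 mm high and stands on the grey wheel disc (radius 50 mm, its top 96 mm above the table), pointing to the pointer.
- tongue_tip (a point): Outer end of the steel tongue that turns with the wheel under its disc: 105 mm from the axis, 16 mm wide, 77 to 85 mm above the table. At locked it points to the dock's -y and lies over the tray's end, 6 mm above the seated pill box; at open it is clear of tray and pill box.
- pointer (a point): The black pointer, a tooth 6 mm wide hanging from the wheel's far rim; this point is 54 mm from the axis, near the tooth's lower end, 66 mm above the table.
- mark_open (a point): The open mark: midway between two thin (3 mm) grey upright ribs, 12 mm apart centre to centre,, on the far face of the white drum under the wheel; 54 mm from the axis, at the ribs' top, 56 mm above the table.
- mark_locked (a point): The locked mark: centre of the single broad (9 mm) grey upright rib on the far face of the drum; 54 mm from the axis, at the rib's top, 56 mm above the table.
- pillbox: Yellow two-row weekly pill box, 96 (x) by 204 (y) by 26 mm, on four round lugs (10 mm across, tapering to 6.4, 10 mm long, at x = +-36, y = +-90). A grip rib 14 (x) by 64 (y) mm stands on its middle, 36 to 64 mm above the lug tips. Origin: centre, level with the lug tips. 0.2 to 0.42 kg. Seated, its origin is 35 mm above the dock's; either way round will do.
- ramekin: White ceramic ramekin, 76 mm across, 40 mm high; origin under its centre. A bystander.
- funnel: Stainless steel funnel standing on its 72 mm mouth, 75 mm high; origin under its centre. A bystander.
- teether: Hard three-lobed teether toy, about 72 mm across, 16 mm high; origin under its centre. A bystander.
- jar1: Squat pill jar, amber with a white cap: 28 mm across, 30 mm high, 50 g, standing on the table; origin under its centre. Three or four of the five jars are there.
- jar2: Squat pill jar, amber with a white cap: 28 mm across, 30 mm high, 50 g, standing on the table; origin under its centre. Three or four of the five jars are there.
- jar3: Squat pill jar, amber with a white cap: 28 mm across, 30 mm high, 50 g, standing on the table; origin under its centre. Three or four of the five jars are there.
- jar4: Squat pill jar, amber with a white cap: 28 mm across, 30 mm high, 50 g, standing on the table; origin under its centre. Three or four of the five jars are there.
- jar5: Squat pill jar, amber with a white cap: 28 mm across, 30 mm high, 50 g, standing on the table; origin under its centre. Three or four of the five jars are there.
There are look-alikes about, which are no part of the job. What is shaped like the jar5 but green, pink or turquoise is not meant.

How it is judged:
By the outcome, as a careful person would: the job done as asked, in the order asked, and still so for the second after the job is handed in, with the robot touching nothing.
Of jar1, jar2, jar3, jar4, jar5 only 3 to 4 are there at a start; the rules pass over those that are not, and their reading is None.
At some moment in a run one of jar1, jar2, jar3, jar4, jar5 may be knocked a few centimetres aside while the robot is not near it.
It also fails if it takes over 192 s, if anything falls off the work surface, if the arm or the gripper's body presses on something with over 40 N, if the wrist force passes 120 N, or if a joint passes its speed limit or range.

ROBOT

A 6-joint arm with a two-finger parallel gripper is mounted at the origin on the work surface. World frame = base frame: x ahead of the robot, y to its left, z up, the work surface at z = 0. Lengths are in m, angles in rad, forces in N, time in s.
With the tool pointing down it reaches from about 0.3 to 0.875 m from the base axis. Payload 6.4 kg.
Tool frame: the origin (TCP) lies midway between the tips of the shut fingers; the grasp point (between the pads) lies 19 mm behind it; x points along the fingers, y is the direction in which the jaws open and shut, and the axes are right-handed (so a half turn about x gives the same grasp; the last joint's range is limited). The gripper opens to 85 mm and grips with 20 to 120 N. Pads are 22 mm wide; open, the fingers measure 114 mm over their backs; the gripper's body (76 mm by 85 mm) begins 54 mm behind the grasp point. The pads swing forward as they close: fully open they stand 13 mm farther back than shut.
Start: joints at [-1.48, 0.181, 1.607, -0, 1.354, -0.206], TCP at [0.168, -0.55, 0.231] pointing down, gripper open.
Joint ranges: [-2.99, 2.99], [-0.89, 2.07], [0.3, 2.58], [-1.14, 4.28], [0, 2.63], [-3.12, 3.12]. Speed limits (rad/s): [2.57, 2.57, 3.01, 3.14, 3.14, 3.14].

INTERFACE

Orientations are given as a unit quaternion [w, x, y, z].
In Python, from bench import ctrl gives the robot as it stands.
- The arm moves only by the tool step_arm, never from a script. Its argument "motion" is a list of rows, each a list of 7 numbers: the shift along the tool's x, y, z in mm, then the turn, a rotation vector about the tool's x, y, z in degrees, then the closure in counts, from 0 (fully open) to 255 (shut). In form: [[tx, ty, tz, rx, ry, rz, hand], ...]. A call has 1 to 10 rows; each row is the pose to reach, as a shift and turn from the pose commanded when the call began, along the tool's axes at that moment; what a row does not reach only later rows make up. A row lasts 1/8 s, in which the tool goes at most 62.5 mm and 10.7 degrees, less where a joint would pass 70% of its speed; a pose out of reach is approached as far as the arm can. A call with a gripper value outside its range is refused whole. The fingers move at their own pace and stop on an object; the grip force is fixed at half the most. Time passes only in rows, so rows that repeat a pose let the fingers close. It gives the time, the measured TCP pose, the force and the opening at its end, in the units of the state.
- ctrl.get_obs(): the state, without advancing time (a new reading comes with each control period).
- ctrl.camera(name): name is "scene" or "top" or "wrist"; returns (picture, depth): 400x640x3 uint8, red, green, blue; 400x640 float32, m along the optical axis (not along the pixel's ray), 0 where there is no reading.
- ctrl.camera_info(name): a dict with "fx", "fy", "cx", "cy" (pixels), "T" (4x4, takes a point from camera to world coordinates); the wrist camera has in their place "hand_eye" (4x4, takes a point from camera to tool coordinates, whose origin is the TCP and whose axes are the tool frame's). Camera axes: x right, y down, z forward; pixel columns grow to the right and rows downward; lengths in m; the calibration is good to about 2 mm. A picture is of the moment at which its call begins: read the wrist's pose just before it. camera_info takes no time and is no camera call.
- ctrl.hand_in(): hands the job in, once; it reports no verdict.
The state is a dict: "time_s": time; "q": joint angles; "dq": joint speeds; "joint_efforts": joint torques, N m; "eef_pos": TCP position; "eef_rot": TCP orientation; "wrist_force": force on the tool from outside, world axes, zero at the start; "torque": the same for the moment, N m; "opening": opening from 0.0 (shut) to 1.0 (fully open).
Only numpy, scipy, OpenCV 4.12 (cv2) and the standard library are available. Lean on these libraries where they do the work, as an engineer would, in place of code of your own. Each camera call takes 0.05 s, during which the arm holds its last target. There are 200 camera calls.

## Working session

There is one attempt and no reset: what is moved stays moved. The work goes in short steps, Python scripts to look and compute and a tool call to move; the robot and the scene stay as the last step left them, time stands still between calls to the robot, and variables do not carry over. Pictures are saved under pics/ and viewed, about 12 in all and at most 16, crops included, and the job is handed in when it is done.

Besides the shell and the picture viewer there is one more tool, called in YAML: its name, and indented under it one key for each argument. step_arm: Moves the arm, as the interface text tells. Its arguments: {"type":"object","properties":{"motion":{"type":"array","items":{"type":"array","items":{"type":"number"}}}},"required":["motion"]}

```bash
mkdir -p pics; ls; python3 - <<'E'
from bench import ctrl
import cv2,numpy as np
o=ctrl.get_obs();print({k:np.round(v,4).tolist() for k,v in o.items()})
for n in("scene","top","wrist"):
    p,d=ctrl.camera(n);np.save(f"pics/{n}0_d.npy",d)
    cv2.imwrite(f"pics/{n}0.png",p[...,::-1]);i=ctrl.camera_info(n);print(n,{k:np.round(v,4).tolist() for k,v in i.items()})
E
```

```text
pics
{'time_s': 0.0, 'q': [-1.4803, 0.1815, 1.608, -0.0, 1.3538, -0.2063], 'dq': [0.0018, -0.0005, -0.0001, -0.0007, 0.0002, 0.0031], 'joint_efforts': [-0.0021, -44.488, -35.1336, -0.0004, 0.0091, 0.0], 'eef_pos': [0.1681, -0.5493, 0.2304], 'eef_rot': [0.1039, 0.6994, 0.1052, -0.6993], 'wrist_force': [0.7225, -0.4121, 0.5311], 'torque': [0.0047, 0.044, -0.0672], 'opening': 0.9978}
scene {'fx': 498.2418, 'fy': 498.2418, 'cx': 318.4181, 'cy': 194.2352, 'T': [[0.2915, 0.7661, -0.5729, 1.1511], [0.9566, -0.2351, 0.1723, -0.168], [-0.0027, -0.5982, -0.8013, 0.9156], [0.0, 0.0, 0.0, 1.0]]}
top {'fx': 421.3045, 'fy': 421.3045, 'cx': 312.7042, 'cy': 193.4388, 'T': [[0.0084, -0.983, 0.1834, 0.3812], [-0.9996, -0.0035, 0.0269, 0.0007], [-0.0258, -0.1835, -0.9827, 1.0104], [0.0, 0.0, 0.0, 1.0]]}
wrist {'fx': 280.0531, 'fy': 280.0531, 'cx': 319.8608, 'cy': 202.1111, 'hand_eye': [[-0.0009, -0.2753, 0.9614, -0.1432], [1.0, 0.0002, 0.001, -0.0007], [-0.0005, 0.9614, 0.2753, -0.0689], [0.0, 0.0, 0.0, 1.0]]}
```

View pics/top0.png

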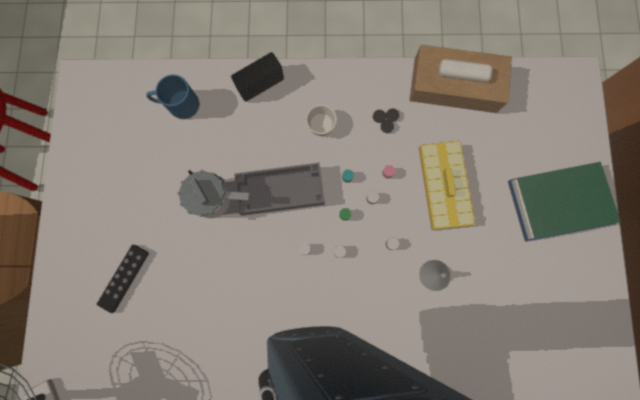

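View pics/scene0.png

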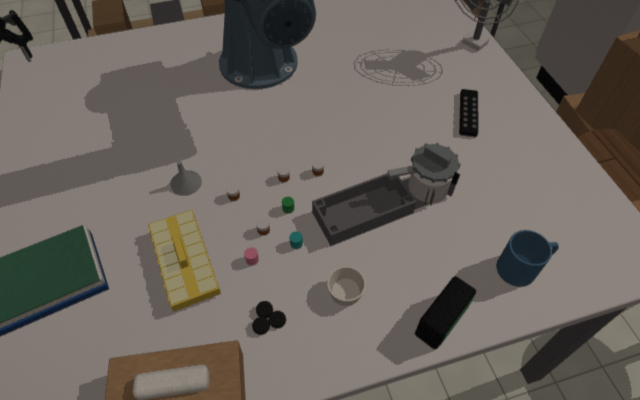

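The top view shows the dock with its tray at (280,190) and wheel at (203,193). The pill box is at (447,185). There are four jar candidates with a white cap over amber, at top (305,249), (340,252), (392,243) and (372,198). The look-alikes are green (345,214), turquoise (348,175) and pink (389,171), so those are excluded. I'll confirm this in an enlarged crop and measure.

```bash
cat > h.py <<'E'
from bench import ctrl
import cv2,numpy as np
from scipy.spatial.transform import Rotation as R
def pose():
    o=ctrl.get_obs();T=np.eye(4);q=o["eef_rot"];T[:3,:3]=R.from_quat([q[1],q[2],q[3],q[0]]).as_matrix();T[:3,3]=o["eef_pos"];return T
def shot(n,tag=None):
    P=pose();p,d=ctrl.camera(n);i=ctrl.camera_info(n)
    i["T"]=P@i["hand_eye"] if n=="wrist" else i["T"]
    if tag: cv2.imwrite(f"pics/{tag}.png",p[...,::-1])
    return p[...,::-1].copy(),d,i
def ray(i,uv,z):
    uv=np.atleast_2d(uv).astype(float)
    r=np.c_[(uv[:,0]-i["cx"])/i["fx"],(uv[:,1]-i["cy"])/i["fy"],np.ones(len(uv))]@i["T"][:3,:3].T
    o=i["T"][:3,3];return o+r*((z-o[2])/r[:,2])[:,None]
def proj(i,X):
    X=np.atleast_2d(X);c=(X-i["T"][:3,3])@i["T"][:3,:3]
    return np.c_[c[:,0]/c[:,2]*i["fx"]+i["cx"],c[:,1]/c[:,2]*i["fy"]+i["cy"]]
def cloud(i,d):
    v,u=np.indices(d.shape);c=np.stack([(u-i["cx"])/i["fx"]*d,(v-i["cy"])/i["fy"]*d,d],-1)
    X=c@i["T"][:3,:3].T+i["T"][:3,3];X[d==0]=np.nan;return X
def blobs(m,a=15):
    n,l,s,c=cv2.connectedComponentsWithStats(m.astype(np.uint8));return [(s[k,4],c[k],l==k) for k in range(1,n) if s[k,4]>=a]
def totool(X):  # world point -> tool mm
    P=pose();return np.round((np.asarray(X)-P[:3,3])@P[:3,:3]*1000,1)
E
python3 - <<'E'
from h import *
p,d,i=shot("top")
X=cloud(i,d)
for k in((305,249),(340,252),(392,243),(372,198),(345,214),(348,175),(389,171)):
    w=X[k[1]-9:k[1]+10,k[0]-9:k[0]+10];m=(w[...,2]>.018);print(k,np.round(np.nanmedian(w[m],0),4) if m.any() else None,m.sum())
hsv=cv2.cvtColor(p,cv2.COLOR_BGR2HSV)
m=cv2.inRange(hsv,(20,70,60),(35,255,255))
m[:, :410]=0;m[:,485:]=0;m[:130]=0;m[235:]=0
c=cv2.minAreaRect(np.argwhere(cv2.morphologyEx(m,cv2.MORPH_CLOSE,np.ones((9,9)))>0)[:,::-1].astype(np.float32));print(c)
b=cv2.boxPoints(c);print(np.round(ray(i,b,.036),4),np.round(ray(i,[c[0]],.036),4))
# dock: depth points z in 35..52mm region
reg=np.zeros(d.shape,bool);reg[160:218,232:330]=1
m2=reg&(X[...,2]>.035)&(X[...,2]<.055)
r=cv2.minAreaRect((X[m2][:,:2]*1000).astype(np.float32));print("tray",r,cv2.boxPoints(r))
reg[:]=0;reg[160:220,170:235]=1
m3=reg&(X[...,2]>.09)
pts=X[m3];print("wheel z",np.percentile(pts[:,2],[5,50,95]))
print("wheelc",cv2.minEnclosingCircle((pts[(pts[:,2]<.103)][:,:2]*1000).astype(np.float32)))
bar=pts[pts[:,2]>.113];print("bar",cv2.minAreaRect((bar[:,:2]*1000).astype(np.float32)),len(bar))
a=cv2.resize(p[155:265,170:330],None,fx=4,fy=4,interpolation=2);bb=cv2.resize(p[155:265,300:460],None,fx=4,fy=4,interpolation=2)
cv2.imwrite("pics/crop1.png",cv2.resize(np.vstack([a,bb]),(436,600)))
cv2.imwrite("pics/crop1.png",cv2.resize(p[130:275,170:470],None,fx=2.66,fy=2.66,interpolation=2))
s,ds,si=shot("scene");cv2.imwrite("pics/crop2.png",cv2.resize(s[130:260,210:470],None,fx=3,fy=3,interpolation=2))
E
```

```text
(305, 249) [0.4355 0.0466 0.0289] 111
(340, 252) [ 0.4293 -0.0343  0.0291] 116
(392, 243) [ 0.4483 -0.1568  0.0293] 119
(372, 198) [ 0.5567 -0.1127  0.029 ] 115
(345, 214) [ 0.5175 -0.0473  0.0293] 116
(348, 175) [ 0.6095 -0.054   0.0285] 110
(389, 171) [ 0.62   -0.1516  0.0292] 115
((446.2161865234375, 184.79730224609375), (88.4466552734375, 44.5521240234375), 80.53767395019531)
[[ 0.6821 -0.2208  0.036 ]
 [ 0.7003 -0.3259  0.036 ]
 [ 0.4911 -0.3474  0.036 ]
 [ 0.4737 -0.2464  0.036 ]] [[ 0.5847 -0.2853  0.036 ]]
tray ((576.0924072265625, 107.9981918334961), (97.29008483886719, 204.17965698242188), 7.6809492111206055) [[5.1423889e+02 2.0267030e+02]
 [5.4152881e+02 3.2260609e-01]
 [6.3794592e+02 1.3326080e+01]
 [6.1065601e+02 2.1567378e+02]]
wheel z [0.09264931 0.09578621 0.12341689]
wheelc ((556.6488037109375, 277.7438659667969), 56.135868072509766)
bar ((553.03369140625, 275.79669189453125), (59.443763732910156, 14.221561431884766), 31.24020767211914) 197
```

View pics/crop1.png

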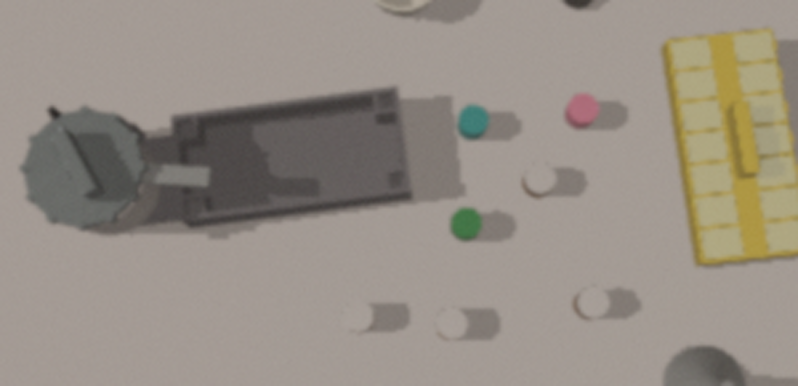

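View pics/crop2.png

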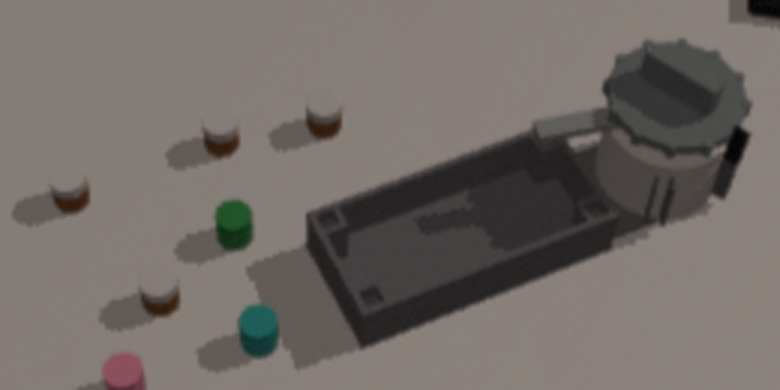

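The enlarged crops confirm four amber jars with white caps, at crop2 px (323,115), (220,132), (70,190) and (160,290). The green, turquoise and pink ones are solid-coloured look-alikes. The wheel pointer is black at (733,150), and the twin ribs are at (660,200). The wheel angle is about 31.2−7.7 = 23.6°, so it has to turn to −34.4°.

```bash
cat >> h.py <<'E'
def plan(pos,psi):
    """tool shift mm and rotvec deg from present pose to tool-down at pos with jaw (tool y) at world angle psi deg"""
    P=pose();a=np.radians(psi);y=np.array([np.cos(a),np.sin(a),0]);x=np.array([0,0,-1.]);z=np.cross(x,y)
    G=np.c_[x,y,z];t=P[:3,:3].T@(np.array(pos)-P[:3,3])*1000
    r=R.from_matrix(P[:3,:3].T@G).as_rotvec(degrees=True);print("shift",np.round(t,1),"rot",np.round(r,1))
def stat():
    o=ctrl.get_obs();P=pose();print("t",round(o["time_s"],2),"pos",np.round(o["eef_pos"],4),"psi",np.degrees(np.arctan2(P[1,1],P[0,1])).round(2),"F",np.round(o["wrist_force"],1),"open",round(float(o["opening"]),3))
DC=np.array([.5761,.108]);DY=7.7
def dock(x,y):
    a=np.radians(DY);return DC+[x*np.cos(a)-y*np.sin(a),x*np.sin(a)+y*np.cos(a)]
E
python3 -c "
from h import *
plan([.5532,.2762,.23],-58.8)"
```

```text
shift [   1.5 -677.1 -609.7] rot [-14.2  -0.    0. ]
```

step_arm:
  motion:
    - [0, -677, -610, -14, 0, 0, 0]
    - [0, -677, -610, -14, 0, 0, 0]
    - [0, -677, -610, -14, 0, 0, 0]
    - [0, -677, -610, -14, 0, 0, 0]
    - [0, -677, -610, -14, 0, 0, 0]
    - [0, -677, -610, -14, 0, 0, 0]
    - [0, -677, -610, -14, 0, 0, 0]
    - [0, -677, -610, -14, 0, 0, 0]
    - [0, -677, -610, -14, 0, 0, 0]
    - [0, -677, -610, -14, 0, 0, 0]

```text
time_s: 1.5
eef_pos: [0.4331, 0.0186, 0.2317]
eef_rot: [0.189, 0.682, 0.189, -0.681]
wrist_force: [2.1, -0.5, -0.2]
opening: 0.998
```

```bash
python3 -c "
from h import *
stat();plan([.5532,.2762,.23],-58.8)"
```

```text
t 1.5 pos [0.4331 0.0186 0.2317] psi -58.98 F [ 2.1 -0.5 -0.2] open 0.998
shift [   1.7 -158.9 -235.7] rot [-0.2 -0.1 -0.1]
```

step_arm:
  motion:
    - [2, -159, -236, 0, 0, 0, 0]
    - [2, -159, -236, 0, 0, 0, 0]
    - [2, -159, -236, 0, 0, 0, 0]
    - [2, -159, -236, 0, 0, 0, 0]
    - [2, -159, -236, 0, 0, 0, 0]
    - [2, -159, -236, 0, 0, 0, 0]
    - [2, -159, -236, 0, 0, 0, 0]
    - [2, -159, -236, 0, 0, 0, 0]

```text
time_s: 2.5
eef_pos: [0.5526, 0.2732, 0.2294]
eef_rot: [-0.189, -0.681, -0.188, 0.682]
wrist_force: [-0.0, 0.3, -0.5]
opening: 0.999
```

```bash
python3 - <<'E'
from h import *
stat()
p,d,i=shot("wrist","w1");X=cloud(i,d)
m=(X[...,2]>.114)&(X[...,2]<.135)&(np.hypot(X[...,0]-.553,X[...,1]-.276)<.045)
print(m.sum(),"bar",cv2.minAreaRect((X[m][:,:2]*1000).astype(np.float32)),np.percentile(X[m][:,2],[5,50,95]))
plan([.5532,.2762,.101],-58.8)
E
```

```text
t 2.5 pos [0.5526 0.2732 0.2294] psi -59.07 F [-0.   0.3 -0.5] open 0.999
983 bar ((551.7507934570312, 275.9373474121094), (59.32770538330078, 13.947071075439453), 31.26272201538086) [0.12276403 0.12462535 0.12585236]
shift [128.5  -2.3  -1.9] rot [-0.3 -0.  -0. ]
```

View pics/w1.png

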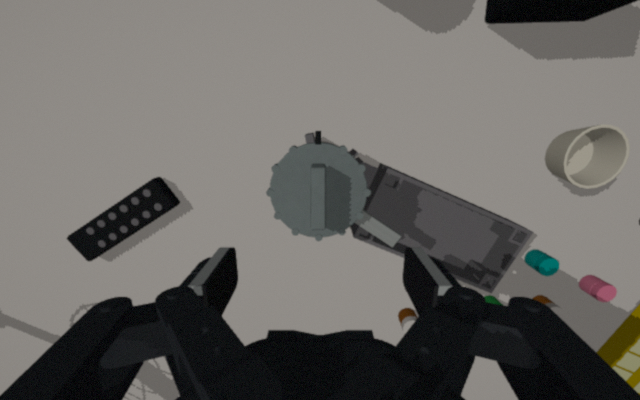

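The wrist view shows the bar upright at (318,197), between the jaws, with the pointer at (318,137). The wrist and top views agree to within 1.5 mm, so I'll descend and grip.

step_arm:
  motion:
    - [40, -2, -2, 0, 0, 0, 0]
    - [80, -2, -2, 0, 0, 0, 0]
    - [115, -2, -2, 0, 0, 0, 0]
    - [127, -2, -2, 0, 0, 0, 0]
    - [127, -2, -2, 0, 0, 0, 100]
    - [127, -2, -2, 0, 0, 0, 190]
    - [127, -2, -2, 0, 0, 0, 255]
    - [127, -2, -2, 0, 0, 0, 255]
    - [127, -2, -2, 0, 0, 0, 255]
    - [127, -2, -2, 0, 0, 0, 255]

```text
time_s: 3.8
eef_pos: [0.5547, 0.2766, 0.1037]
eef_rot: [0.189, 0.682, 0.189, -0.681]
wrist_force: [-0.0, -4.4, 6.6]
opening: 0.15
```

```bash
python3 -c "
from h import *
stat()"
```

```text
t 3.8 pos [0.5547 0.2766 0.1037] psi -59.0 F [-0.  -4.4  6.6] open 0.15
```

step_arm:
  motion:
    - [0, 0, 0, 7, 0, 0, 255]
    - [0, 0, 0, 14, 0, 0, 255]
    - [0, 0, 0, 21, 0, 0, 255]
    - [0, 0, 0, 28, 0, 0, 255]
    - [0, 0, 0, 35, 0, 0, 255]
    - [0, 0, 0, 42, 0, 0, 255]
    - [0, 0, 0, 49, 0, 0, 255]
    - [0, 0, 0, 55, 0, 0, 255]
    - [0, 0, 0, 58, 0, 0, 255]
    - [0, 0, 0, 58, 0, 0, 255]

```text
time_s: 5.05
eef_pos: [0.5548, 0.2746, 0.1037]
eef_rot: [-0.164, 0.688, -0.167, -0.687]
wrist_force: [0.0, -11.5, 8.1]
opening: 0.153
```

```bash
python3 -c "
from h import *
stat()"
```

```text
t 5.05 pos [0.5548 0.2746 0.1037] psi -117.06 F [  0.  -11.5   8.1] open 0.153
```

step_arm:
  motion:
    - [0, 0, 0, 0, 0, 0, 0]
    - [0, 0, 0, 0, 0, 0, 0]
    - [0, 0, 0, 0, 0, 0, 0]
    - [-20, 0, 0, 0, 0, 0, 0]
    - [-60, 0, 0, 0, 0, 0, 0]
    - [-120, 0, 0, 0, 0, 0, 0]
    - [-130, 0, 0, 0, 0, 0, 0]
    - [-130, 0, 0, 0, 0, 0, 0]

```text
time_s: 6.05
eef_pos: [0.5541, 0.2775, 0.2342]
eef_rot: [-0.166, 0.689, -0.164, -0.687]
wrist_force: [0.8, -1.3, -0.7]
opening: 1.001
```

```bash
python3 - <<'E'
from h import *
stat()
p,d,i=shot("wrist","w2");X=cloud(i,d)
m=(X[...,2]>.114)&(X[...,2]<.135)&(np.hypot(X[...,0]-.553,X[...,1]-.276)<.045)
print(m.sum(),"bar",cv2.minAreaRect((X[m][:,:2]*1000).astype(np.float32)),"target -26.7 -> (63.3)")
p,d,i=shot("scene","s1");cv2.imwrite("pics/s1c.png",cv2.resize(p[130:230,370:490],None,fx=5,fy=5,interpolation=2))
# tray estimate from wrist rim
J=[[.4355,.0466],[.4293,-.0343],[.4483,-.1568],[.5567,-.1127]]
E
```

```text
t 6.05 pos [0.5541 0.2775 0.2342] psi -116.98 F [ 0.8 -1.3 -0.7] open 1.001
933 bar ((552.0592041015625, 275.7323303222656), (13.984046936035156, 59.19926071166992), 62.949241638183594) target -26.7 -> (63.3)
```

View pics/s1c.png

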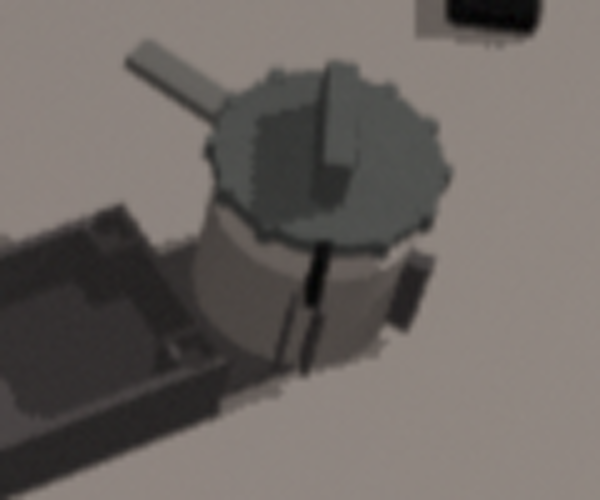

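The pointer at crop (317,275) stands above the ribs at (287,330) and (312,335). I'll check more closely in the wrist view.

```bash
python3 - <<'E'
from h import *
p=cv2.imread("pics/w2.png");i=ctrl.camera_info("wrist");i["T"]=pose()@i["hand_eye"]
W=np.array([.5526,.2762])
for off in (-40,-34.4,-30):
    a=np.radians(DY+off);e=np.array([np.cos(a),np.sin(a)])
    print(off,np.round(proj(i,[[*(W+.054*e),.066],[*(W+.054*e),.056]]),1).tolist())
c=proj(i,[[*(W+.054*np.array([np.cos(np.radians(-26.7)),np.sin(np.radians(-26.7))])),.06]])[0].astype(int);print(c)
s=p[c[1]-50:c[1]+50,c[0]-60:c[0]+60];cv2.imwrite("pics/w2c.png",cv2.resize(s,None,fx=5,fy=5,interpolation=2))
p,d,i=shot("scene");X=cloud(i,d)
reg=(np.abs(X[...,0]-.576)<.08)&(np.abs(X[...,1]-.1)<.13)&(X[...,2]>.038)&(X[...,2]<.052)
print("tray scene",cv2.minAreaRect((X[reg][:,:2]*1000).astype(np.float32)))
E
```

```text
-40 [[324.6, 136.0], [324.4, 135.6]]
-34.4 [[319.7, 135.8], [319.6, 135.4]]
-30 [[315.8, 136.0], [315.9, 135.5]]
[319 135]
tray scene ((574.344482421875, 118.13804626464844), (100.34326934814453, 227.0974884033203), 7.520447254180908)
```

View pics/w2c.png

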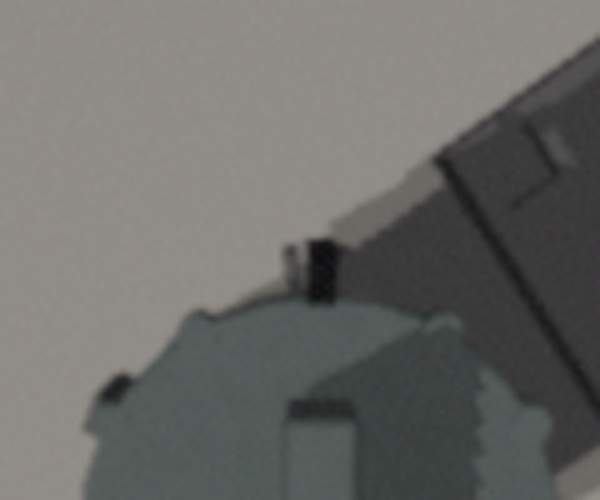

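In the wrist crop the pointer (321,270) sits 6.4 mm from the left rib (292,265), where 6 mm is nominal. The bar reads −27.0° against a target of −26.7°, so the wheel is open to within about 0.5°. Now the jars, starting with A at (0.4355, 0.0466).

```bash
cat >> h.py <<'E'
def jars(n="wrist",tag=None):
    p,d,i=shot(n,tag);X=cloud(i,d);hsv=cv2.cvtColor(p,cv2.COLOR_BGR2HSV)
    m=(X[...,2]>.024)&(X[...,2]<.036)&(X[...,0]>.3)
    for a,c,k in blobs(cv2.morphologyEx(m.astype(np.uint8),cv2.MORPH_OPEN,np.ones((3,3)))):
        q=X[k][:,:2];ce,r=cv2.minEnclosingCircle((q*1000).astype(np.float32))
        if 10<r<20: print("jar?",np.round(c),"xy",np.round(ce,1),"med",np.round(np.median(q,0)*1000,1),"r",round(r,1),"hsv",np.median(hsv[k],0))
E
python3 - <<'E'
from h import *
jars("top")
plan([.4355,.0466,.18],7.7)
print([np.round(dock(0,y/1000),4).tolist() for y in(-60,-25,10,45)])
E
```

```text
jar? [389. 170.] xy [ 621.  -152.9] med [ 621.2 -153.4] r 14.0 hsv [174.  89. 188.]
jar? [347. 175.] xy [610.6 -54.9] med [609.5 -53.8] r 13.9 hsv [ 87. 120. 140.]
jar? [372. 196.] xy [ 557.5 -113.5] med [ 558.5 -112.5] r 13.9 hsv [ 13.  25. 146.]
jar? [345. 213.] xy [517.3 -47.6] med [517.6 -48.2] r 13.8 hsv [ 61. 102. 132.]
jar? [392. 243.] xy [ 448.2 -157.1] med [ 448.4 -156.5] r 13.8 hsv [ 13.   21.5 182. ]
jar? [304. 248.] xy [434.7  46.1] med [435.6  46.6] r 13.5 hsv [ 13.  21. 184.]
jar? [340. 251.] xy [428.8 -35.3] med [429.4 -36.5] r 13.6 hsv [ 13.  21. 183.]
jar? [433. 274.] xy [ 377.  -254.5] med [ 379.  -246.6] r 16.6 hsv [ 19.  16. 133.]
shift [ 50.9 258.1  -0.4] rot [-1.247e+02  2.000e-01  1.000e-01]
[[0.5841, 0.0485], [0.5794, 0.0832], [0.5748, 0.1179], [0.5701, 0.1526]]
```

step_arm:
  motion:
    - [0, 258, 0, -125, 0, 0, 110]
    - [0, 258, 0, -125, 0, 0, 110]
    - [0, 258, 0, -125, 0, 0, 110]
    - [50, 258, 0, -125, 0, 0, 110]
    - [50, 258, 0, -125, 0, 0, 110]
    - [50, 258, 0, -125, 0, 0, 110]
    - [50, 258, 0, -125, 0, 0, 110]
    - [50, 258, 0, -125, 0, 0, 110]
    - [50, 258, 0, -125, 0, 0, 110]
    - [50, 258, 0, -125, 0, 0, 110]

```text
time_s: 7.5
eef_pos: [0.4355, 0.0473, 0.181]
eef_rot: [-0.449, -0.545, -0.45, 0.546]
wrist_force: [0.7, 0.1, 0.8]
opening: 0.567
```

```bash
python3 - <<'E'
from h import *
stat();jars();plan([.4355,.0463,.15],7.7)
E
```

```text
t 7.5 pos [0.4355 0.0473 0.181 ] psi -11.05 F [0.7 0.1 0.8] open 0.567
jar? [413.   3.] xy [551.3 201.5] med [550.1 201.5] r 11.1 hsv [120.   14.   34.5]
jar? [634. 143.] xy [762.1  31.7] med [761.8  34.4] r 13.1 hsv [23. 31. 85.]
jar? [319. 191.] xy [432.7  45.7] med [432.8  46.2] r 13.8 hsv [ 17.  16. 147.]
jar? [486. 246.] xy [608.8 -55.3] med [607.4 -54.1] r 14.5 hsv [ 89. 255. 110.]
jar? [406. 254.] xy [515.3 -48.7] med [516.6 -46.1] r 14.0 hsv [ 68. 220. 100.]
jar? [327. 258.] xy [426.8 -36. ] med [427.  -34.4] r 14.1 hsv [ 17.  16. 146.]
jar? [453. 380.] xy [ 557.9 -242.6] med [ 558.6 -243.1] r 13.4 hsv [ 26. 255. 123.]
shift [31.   0.2  1. ] rot [-18.3  -0.    0.2]
```

step_arm:
  motion:
    - [30, -1, 1, -10, 0, 0, 110]
    - [80, -1, 1, -18, 0, 0, 110]
    - [130, -1, 1, -18, 0, 0, 110]
    - [165, -1, 1, -18, 0, 0, 110]
    - [176, -1, 1, -18, 0, 0, 110]
    - [176, -1, 1, -18, 0, 0, 255]
    - [176, -1, 1, -18, 0, 0, 255]
    - [176, -1, 1, -18, 0, 0, 255]
    - [176, -1, 1, -18, 0, 0, 255]

```text
time_s: 8.68
eef_pos: [0.4359, 0.0463, 0.0071]
eef_rot: [0.528, 0.471, 0.527, -0.47]
wrist_force: [0.4, 0.6, 0.1]
opening: 0.302
```

```bash
python3 - <<'E'
from h import *
stat();plan([.5841,.0485,.12],7.7)
E
```

```text
t 8.68 pos [0.4359 0.0463 0.0071] psi 6.6 F [0.4 0.6 0.1] open 0.302
shift [-112.6  147.6   14.9] rot [-1.1  0.  -0.1]
```

step_arm:
  motion:
    - [-50, 0, 0, 0, 0, 0, 255]
    - [-105, 0, 0, -1, 0, 0, 255]
    - [-113, 50, 5, -1, 0, 0, 255]
    - [-113, 100, 10, -1, 0, 0, 255]
    - [-113, 148, 15, -1, 0, 0, 255]
    - [-113, 148, 15, -1, 0, 0, 255]
    - [-65, 148, 15, -1, 0, 0, 255]
    - [-25, 148, 15, -1, 0, 0, 255]
    - [-8, 148, 15, -1, 0, 0, 255]
    - [-7, 148, 15, -1, 0, 0, 255]

```text
time_s: 9.93
eef_pos: [0.5829, 0.0487, 0.0128]
eef_rot: [0.531, 0.465, 0.533, -0.466]
wrist_force: [-0.1, -0.7, -1.0]
opening: 0.304
```

```bash
python3 - <<'E'
from h import *
stat();plan([.4285,-.0355,.12],7.7)
E
```

```text
t 9.93 pos [0.5829 0.0487 0.0128] psi 7.6 F [-0.1 -0.7 -1. ] open 0.304
shift [-106.9 -164.4   62.9] rot [-0.1 -0.   0.1]
```

Next: release, lift, and hover over jar B.

step_arm:
  motion:
    - [0, 0, 0, 0, 0, 0, 135]
    - [0, 0, 0, 0, 0, 0, 135]
    - [-40, 0, 0, 0, 0, 0, 135]
    - [-90, 0, 0, 0, 0, 0, 135]
    - [-147, -20, 0, 0, 0, 0, 110]
    - [-147, -80, 30, 0, 0, 0, 110]
    - [-147, -140, 60, 0, 0, 0, 110]
    - [-147, -164, 63, 0, 0, 0, 110]
    - [-147, -164, 63, 0, 0, 0, 110]

```text
time_s: 11.05
eef_pos: [0.4286, -0.0362, 0.161]
eef_rot: [0.532, 0.466, 0.531, -0.466]
wrist_force: [0.3, 0.4, 0.3]
opening: 0.569
```

```bash
python3 - <<'E'
from h import *
stat();jars();plan([.4285,-.0355,.005],7.7)
E
```

```text
t 11.05 pos [ 0.4286 -0.0362  0.161 ] psi 7.49 F [0.3 0.4 0.3] open 0.569
jar? [483. 128.] xy [577.   47.2] med [571.   47.5] r 12.2 hsv [15. 18. 80.]
jar? [514. 159.] xy [611.   22.9] med [610.6  22.9] r 10.1 hsv [120.  13.  36.]
jar? [319. 193.] xy [426.7 -35.9] med [426.7 -35.4] r 13.7 hsv [ 17.  16. 142.]
jar? [402. 216.] xy [515.2 -49. ] med [514.5 -48.1] r 14.0 hsv [ 68. 221.  97.]
jar? [632. 220.] xy [751.5 -19.3] med [753.2 -21.8] r 12.6 hsv [ 22.  30. 131.]
jar? [486. 233.] xy [608.5 -55.8] med [606.7 -54.8] r 14.5 hsv [ 89. 255. 106.]
jar? [426. 274.] xy [ 555.3 -114.6] med [ 555.7 -111.1] r 14.2 hsv [ 17.  16. 140.]
jar? [322. 299.] xy [ 446.1 -158.6] med [ 445.7 -156.5] r 14.2 hsv [ 17.  16. 140.]
jar? [441. 369.] xy [ 604.9 -238.7] med [ 604.8 -237.8] r 19.0 hsv [ 26. 255. 120.]
shift [156.3  -1.8  -1. ] rot [-0.2  0.1 -0.1]
```

step_arm:
  motion:
    - [50, 0, 0, 0, 0, 0, 110]
    - [100, 0, 0, 0, 0, 0, 110]
    - [145, 0, 0, 0, 0, 0, 110]
    - [155, 0, 0, 0, 0, 0, 110]
    - [155, 0, 0, 0, 0, 0, 255]
    - [155, 0, 0, 0, 0, 0, 255]
    - [155, 0, 0, 0, 0, 0, 255]
    - [155, 0, 0, 0, 0, 0, 255]
    - [110, 0, 0, 0, 0, 0, 255]
    - [45, 0, 0, 0, 0, 0, 255]

```text
time_s: 12.35
eef_pos: [0.4283, -0.0351, 0.113]
eef_rot: [0.531, 0.465, 0.533, -0.466]
wrist_force: [0.8, -1.1, -0.2]
opening: 0.301
```

```bash
python3 - <<'E'
from h import *
stat();plan([.5794,.0832,.014],7.7)
E
```

```text
t 12.35 pos [ 0.4283 -0.0351  0.113 ] psi 7.59 F [ 0.8 -1.1 -0.2] open 0.301
shift [ 98.6 165.8 -97.2] rot [-0.1 -0.1  0.2]
```

step_arm:
  motion:
    - [-5, 45, -30, 0, 0, 0, 255]
    - [-5, 90, -60, 0, 0, 0, 255]
    - [-5, 140, -90, 0, 0, 0, 255]
    - [-5, 166, -97, 0, 0, 0, 255]
    - [10, 166, -97, 0, 0, 0, 255]
    - [55, 166, -97, 0, 0, 0, 255]
    - [90, 166, -97, 0, 0, 0, 255]
    - [98, 166, -97, 0, 0, 0, 255]
    - [98, 166, -97, 0, 0, 0, 135]
    - [98, 166, -97, 0, 0, 0, 135]

```text
time_s: 13.6
eef_pos: [0.5827, 0.0822, 0.0166]
eef_rot: [0.533, 0.466, 0.531, -0.465]
wrist_force: [0.5, -0.3, 0.5]
opening: 0.468
```

```bash
python3 - <<'E'
from h import *
stat();plan([.447,-.157,.16],7.7)
E
```

```text
t 13.6 pos [0.5827 0.0822 0.0166] psi 7.59 F [ 0.5 -0.3  0.5] open 0.468
shift [-143.8 -165.7  219.3] rot [-0.1  0.  -0.2]
```

step_arm:
  motion:
    - [-50, 0, 0, 0, 0, 0, 135]
    - [-110, 0, 0, 0, 0, 0, 120]
    - [-144, -20, 30, 0, 0, 0, 110]
    - [-144, -60, 80, 0, 0, 0, 110]
    - [-144, -100, 130, 0, 0, 0, 110]
    - [-144, -140, 180, 0, 0, 0, 110]
    - [-144, -166, 219, 0, 0, 0, 110]
    - [-144, -166, 219, 0, 0, 0, 110]
    - [-144, -166, 219, 0, 0, 0, 110]

```text
time_s: 14.72
eef_pos: [0.4465, -0.1566, 0.1599]
eef_rot: [0.533, 0.466, 0.531, -0.466]
wrist_force: [-0.3, 0.9, -0.6]
opening: 0.571
```

```bash
python3 - <<'E'
from h import *
stat();jars();plan([.447,-.157,.006],7.7)
E
```

```text
t 14.72 pos [ 0.4465 -0.1566  0.1599] psi 7.56 F [-0.3  0.9 -0.6] open 0.571
jar? [458.  24.] xy [551.8  14.8] med [539.4   4.5] r 19.8 hsv [111.5  16.   32. ]
jar? [636.  70.] xy [717.7  -3.6] med [712.2  -5. ] r 18.3 hsv [22. 33. 70.]
jar? [410.  91.] xy [515.3 -49.3] med [514.5 -49.2] r 14.0 hsv [ 68. 219.  93.]
jar? [506. 112.] xy [608.  -56.2] med [606.5 -56. ] r 14.3 hsv [ 89. 255. 100.]
jar? [436. 167.] xy [ 555.3 -115.2] med [ 554.4 -114.7] r 14.2 hsv [ 17.  15. 135.]
jar? [320. 196.] xy [ 446.1 -158.9] med [ 445.8 -158. ] r 14.1 hsv [ 17.  17. 135.]
jar? [486. 213.] xy [ 618.9 -154.3] med [ 617.2 -153.4] r 14.1 hsv [172. 115. 146.]
jar? [233. 265.] xy [ 362.7 -249.6] med [ 362.7 -247.9] r 11.4 hsv [53.  8. 93.]
jar? [352. 281.] xy [ 494.3 -252.8] med [ 493.9 -250.5] r 15.2 hsv [ 26. 255. 117.]
shift [153.6   0.    0.9] rot [-0.1  0.  -0.1]
```

step_arm:
  motion:
    - [50, 0, 1, 0, 0, 0, 110]
    - [100, 0, 1, 0, 0, 0, 110]
    - [145, 0, 1, 0, 0, 0, 110]
    - [154, 0, 1, 0, 0, 0, 110]
    - [154, 0, 1, 0, 0, 0, 255]
    - [154, 0, 1, 0, 0, 0, 255]
    - [154, 0, 1, 0, 0, 0, 255]
    - [154, 0, 1, 0, 0, 0, 255]
    - [110, 0, 1, 0, 0, 0, 255]
    - [50, 0, 1, 0, 0, 0, 255]

```text
time_s: 16.02
eef_pos: [0.4447, -0.1568, 0.1089]
eef_rot: [0.531, 0.466, 0.533, -0.466]
wrist_force: [1.6, -0.5, 0.1]
opening: 0.304
```

```bash
python3 - <<'E'
from h import *
stat();plan([.5748,.1179,.014],7.7)
E
```

```text
t 16.02 pos [ 0.4447 -0.1568  0.1089] psi 7.58 F [ 1.6 -0.5  0.1] open 0.304
shift [  95.1  165.5 -254.9] rot [-0.1 -0.1  0.2]
```

step_arm:
  motion:
    - [-5, 30, -45, 0, 0, 0, 255]
    - [-5, 60, -95, 0, 0, 0, 255]
    - [-5, 95, -145, 0, 0, 0, 255]
    - [-5, 130, -195, 0, 0, 0, 255]
    - [-5, 155, -240, 0, 0, 0, 255]
    - [-5, 165, -255, 0, 0, 0, 255]
    - [10, 165, -255, 0, 0, 0, 255]
    - [55, 165, -255, 0, 0, 0, 255]
    - [90, 165, -255, 0, 0, 0, 255]
    - [96, 165, -255, 0, 0, 0, 255]

```text
time_s: 17.27
eef_pos: [0.5724, 0.115, 0.0109]
eef_rot: [0.53, 0.464, 0.534, -0.468]
wrist_force: [-17.5, -1.8, 36.7]
opening: 0.306
```

```bash
python3 - <<'E'
from h import *
stat();plan([.5562,-.1143,.16],7.7)
E
```

```text
t 17.27 pos [0.5724 0.115  0.0109] psi 7.5 F [-17.5  -1.8  36.7] open 0.306
shift [-148.8  -47.2  225.1] rot [-0.2 -0.   0.5]
```

The upward force is 37 N, which is unexpected. I'll ease up slightly and look before releasing.

step_arm:
  motion:
    - [-4, 0, 0, 0, 0, 0, 255]
    - [-4, 0, 0, 0, 0, 0, 255]

```text
time_s: 17.52
eef_pos: [0.5759, 0.1158, 0.0171]
eef_rot: [0.532, 0.466, 0.532, -0.466]
wrist_force: [0.1, 0.9, -0.0]
opening: 0.306
```

```bash
python3 - <<'E'
from h import *
stat()
shot("wrist","w3");s,_,_=shot("scene")
cv2.imwrite("pics/w3c.png",np.hstack([cv2.resize(s[100:260,270:490],(550,400)) ,cv2.resize(cv2.imread("pics/w3.png")[60:400,200:440],(250,400))]))
E
```

```text
t 17.52 pos [0.5759 0.1158 0.0171] psi 7.52 F [ 0.1  0.9 -0. ] open 0.306
```

View pics/w3c.png

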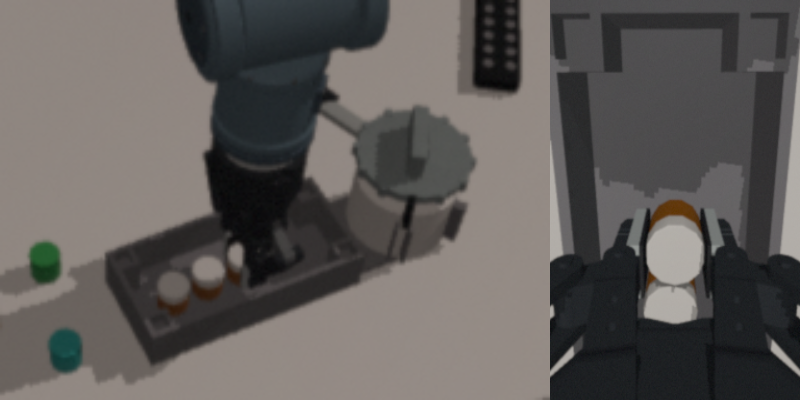

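The crop shows jars standing upright in the tray at (173,290) and (208,270), and the gripped third jar hanging free at (675,250). So it had only touched the floor. I'll release it now and go to jar D.

step_arm:
  motion:
    - [2, 0, 0, 0, 0, 0, 135]
    - [2, 0, 0, 0, 0, 0, 135]
    - [-30, 0, 0, 0, 0, 0, 135]
    - [-90, 0, 0, 0, 0, 0, 120]
    - [-143, -10, 30, 0, 0, 0, 110]
    - [-143, -20, 80, 0, 0, 0, 110]
    - [-143, -30, 130, 0, 0, 0, 110]
    - [-143, -45, 180, 0, 0, 0, 110]
    - [-143, -50, 225, 0, 0, 0, 110]
    - [-143, -50, 225, 0, 0, 0, 110]

```text
time_s: 18.88
eef_pos: [0.5561, -0.1156, 0.16]
eef_rot: [0.531, 0.467, 0.531, -0.467]
wrist_force: [-0.2, 0.9, 0.6]
opening: 0.57
```

```bash
python3 - <<'E'
from h import *
stat();jars();plan([.5562,-.1143,.007],7.7)
E
```

```text
t 18.88 pos [ 0.5561 -0.1156  0.16  ] psi 7.37 F [-0.2  0.9  0.6] open 0.57
jar? [426.  19.] xy [625.4  49. ] med [625.4  49.1] r 11.6 hsv [120.  15.  35.]
jar? [369.  27.] xy [580.4  40.2] med [577.6  35.7] r 11.0 hsv [15. 22. 68.]
jar? [408.  68.] xy [618.2   9.7] med [617.6   9.6] r 13.6 hsv [113.  15.  33.]
jar? [287. 121.] xy [515.6 -49.1] med [515.7 -49. ] r 13.8 hsv [ 68. 212.  99.]
jar? [383. 141.] xy [608.6 -55.9] med [608.1 -55.8] r 13.9 hsv [ 89. 255. 107.]
jar? [320. 193.] xy [ 555.3 -115. ] med [ 555.3 -114.3] r 13.9 hsv [ 17.  16. 140.]
jar? [376. 233.] xy [ 619.2 -154.1] med [ 618.5 -149.8] r 13.8 hsv [171. 114. 152.]
jar? [146. 287.] xy [ 373.4 -252.1] med [ 378.1 -245.7] r 18.6 hsv [53.  8. 99.]
jar? [525. 311.] xy [ 808.6 -224.5] med [ 804.3 -222. ] r 12.9 hsv [ 16. 138.  62.]
shift [152.8   0.2   0.6] rot [-0.3 -0.  -0. ]
```

step_arm:
  motion:
    - [50, 0, 0, 0, 0, 0, 110]
    - [100, 0, 0, 0, 0, 0, 110]
    - [145, 0, 0, 0, 0, 0, 110]
    - [153, 0, 0, 0, 0, 0, 110]
    - [153, 0, 0, 0, 0, 0, 255]
    - [153, 0, 0, 0, 0, 0, 255]
    - [153, 0, 0, 0, 0, 0, 255]
    - [153, 0, 0, 0, 0, 0, 255]
    - [110, 0, 0, 0, 0, 0, 255]
    - [50, 0, 0, 0, 0, 0, 255]

```text
time_s: 20.18
eef_pos: [0.5545, -0.1121, 0.1095]
eef_rot: [0.531, 0.465, 0.533, -0.466]
wrist_force: [0.8, -0.9, -0.1]
opening: 0.303
```

```bash
python3 - <<'E'
from h import *
stat();plan([.5701,.1526,.016],7.7)
E
```

```text
t 20.18 pos [ 0.5545 -0.1121  0.1095] psi 7.59 F [ 0.8 -0.9 -0.1] open 0.303
shift [  93.8   50.8 -260.1] rot [-0.1 -0.1  0.2]
```

step_arm:
  motion:
    - [-5, 10, -50, 0, 0, 0, 255]
    - [-5, 20, -100, 0, 0, 0, 255]
    - [-5, 30, -150, 0, 0, 0, 255]
    - [-5, 40, -200, 0, 0, 0, 255]
    - [-5, 50, -245, 0, 0, 0, 255]
    - [-5, 50, -260, 0, 0, 0, 255]
    - [20, 50, -260, 0, 0, 0, 255]
    - [60, 50, -260, 0, 0, 0, 255]
    - [85, 50, -260, 0, 0, 0, 255]
    - [90, 50, -260, 0, 0, 0, 255]

```text
time_s: 21.42
eef_pos: [0.5695, 0.1508, 0.0179]
eef_rot: [0.531, 0.465, 0.533, -0.467]
wrist_force: [0.6, 0.6, -1.0]
opening: 0.305
```

step_arm:
  motion:
    - [2, 0, 0, 0, 0, 0, 255]
    - [2, 0, 0, 0, 0, 0, 255]

```text
time_s: 21.68
eef_pos: [0.5722, 0.1516, 0.0191]
eef_rot: [0.533, 0.466, 0.531, -0.465]
wrist_force: [-0.2, 0.0, -1.6]
opening: 0.3
```

step_arm:
  motion:
    - [3, 0, 0, 0, 0, 0, 255]
    - [3, 0, 0, 0, 0, 0, 135]
    - [3, 0, 0, 0, 0, 0, 135]
    - [-30, 0, 0, 0, 0, 0, 135]
    - [-85, 0, 0, 0, 0, 0, 135]
    - [-140, 0, 0, 0, 0, 0, 80]
    - [-200, 0, 0, 0, 0, 0, 0]
    - [-230, -10, 60, 10, 0, 0, 0]
    - [-230, -15, 120, 20, 0, 0, 0]
    - [-230, -20, 180, 30, 0, 0, 0]

```text
time_s: 22.92
eef_pos: [0.5754, -0.0305, 0.2491]
eef_rot: [0.393, 0.589, 0.391, -0.588]
wrist_force: [0.7, -0.0, -1.1]
opening: 0.998
```

```bash
python3 - <<'E'
from h import *
stat();jars("top");plan([.585,-.285,.23],-83.6)
shot("wrist","w4")
E
```

```text
t 22.93 pos [ 0.5754 -0.0305  0.2491] psi -22.66 F [ 0.7 -0.  -1.1] open 0.998
jar? [348. 175.] xy [609.9 -54.7] med [607.4 -56.4] r 13.2 hsv [ 87. 141. 142.]
jar? [304. 185.] xy [585.   48.3] med [585.8  48.2] r 13.2 hsv [ 13.  21. 186.]
jar? [435. 275.] xy [ 377.2 -256.7] med [ 374.6 -250.9] r 18.4 hsv [ 18.  17. 133.]
shift [ 19.9 106.4 222.4] rot [60.2  0.1 -0.3]
```

View pics/w4.png

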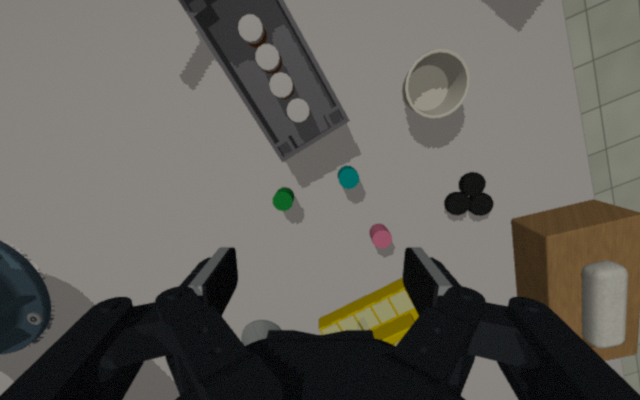

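The wrist view shows all four jars upright in a row in the tray, at (250,28), (267,57), (280,85) and (298,110). On to the pill box.

step_arm:
  motion:
    - [20, 106, 222, 60, 0, 0, 0]
    - [20, 106, 222, 60, 0, 0, 0]
    - [20, 106, 222, 60, 0, 0, 0]
    - [20, 106, 222, 60, 0, 0, 0]
    - [20, 106, 222, 60, 0, 0, 0]
    - [20, 106, 222, 60, 0, 0, 0]
    - [20, 106, 222, 60, 0, 0, 0]
    - [20, 106, 222, 60, 0, 0, 0]
    - [20, 106, 222, 60, 0, 0, 0]

```text
time_s: 24.15
eef_pos: [0.5888, -0.2743, 0.2279]
eef_rot: [0.048, 0.706, 0.048, -0.705]
wrist_force: [-1.0, 0.5, 0.8]
opening: 1.003
```

```bash
python3 - <<'E'
from h import *
stat();p,d,i=shot("wrist","w5");X=cloud(i,d)
near=np.hypot(X[...,0]-.585,X[...,1]+.285)<.14
m=near&(X[...,2]>.052)&(X[...,2]<.075);b=max(blobs(m),key=lambda t:t[0])
print("rib",cv2.minAreaRect((X[b[2]][:,:2]*1000).astype(np.float32)),np.percentile(X[b[2]][:,2],[5,50,95]))
m=near&(X[...,2]>.026)&(X[...,2]<.075);b=max(blobs(m),key=lambda t:t[0])
print("box",cv2.minAreaRect((X[b[2]][:,:2]*1000).astype(np.float32)),np.percentile(X[b[2]][:,2],[5,50,95]))
p,d,i=shot("top");X=cloud(i,d)
for r in((.585,-.285),):
  near=np.hypot(X[...,0]-.585,X[...,1]+.285)<.14
reg=np.zeros(d.shape,bool);reg[160:218,232:330]=1
m2=reg&(X[...,2]>.038)&(X[...,2]<.055)
print("tray",cv2.minAreaRect((X[m2][:,:2]*1000).astype(np.float32)))
E
```

```text
t 24.15 pos [ 0.5888 -0.2743  0.2279] psi -82.28 F [-1.   0.5  0.8] open 1.003
rib ((586.2655639648438, -287.5046081542969), (63.51448059082031, 14.030787467956543), 6.567787170410156) [0.06276825 0.06461914 0.06592307]
box ((585.962646484375, -287.6361389160156), (203.66494750976562, 96.96542358398438), 6.324328899383545) [0.03604502 0.03796802 0.06315255]
tray ((576.2710571289062, 107.8584213256836), (96.96168518066406, 203.8854522705078), 7.663389682769775)
```

View pics/w5.png

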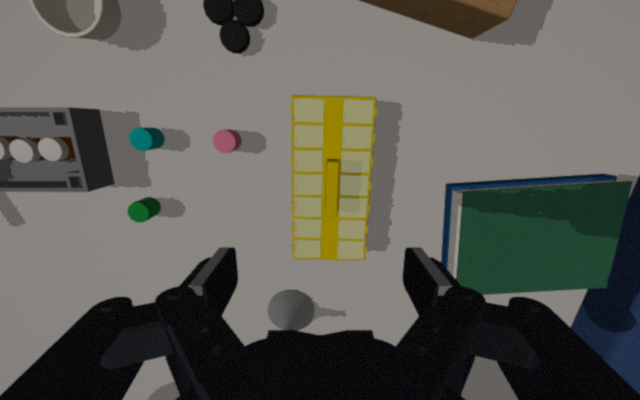

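The pill box is in view at (333,178) with its rib at (332,188). It measures (0.586, −0.2876) with a yaw of 6.4°, so the jaws go at −83.6°. Next I'll move above it and descend.

```bash
python3 -c "
from h import *
stat();plan([.5861,-.2875,.043],-83.55)"
```

```text
t 24.25 pos [ 0.5887 -0.2744  0.2279] psi -82.33 F [ 0.3 -0.3  0.6] open 1.0
shift [184.9  12.6   4.4] rot [ 1.2 -0.  -0. ]
```

step_arm:
  motion:
    - [30, 13, 4, 1, 0, 0, 110]
    - [80, 13, 4, 1, 0, 0, 110]
    - [125, 13, 4, 1, 0, 0, 110]
    - [125, 13, 4, 1, 0, 0, 110]
    - [125, 13, 4, 1, 0, 0, 110]

```text
time_s: 24.88
eef_pos: [0.5874, -0.2887, 0.1047]
eef_rot: [0.041, 0.707, 0.04, -0.705]
wrist_force: [0.4, 0.6, 1.2]
opening: 0.57
```

```bash
python3 -c "
from h import *
stat();p,d,i=shot('wrist');X=cloud(i,d)
near=np.hypot(X[...,0]-.585,X[...,1]+.285)<.05
m=near&(X[...,2]>.052)&(X[...,2]<.075);b=max(blobs(m),key=lambda t:t[0])
print('rib',cv2.minAreaRect((X[b[2]][:,:2]*1000).astype(np.float32)),np.percentile(X[b[2]][:,2],[5,50,95]))
plan([.5861,-.2875,.043],-83.55)"
```

```text
t 24.88 pos [ 0.5874 -0.2887  0.1047] psi -83.38 F [0.4 0.6 1.2] open 0.57
rib ((586.4293823242188, -287.5283508300781), (63.918277740478516, 13.830984115600586), 6.766017436981201) [0.06281222 0.06459176 0.0656579 ]
shift [62.7 -2.   1.9] rot [ 0.2 -0.2 -0.2]
```

step_arm:
  motion:
    - [35, -1, 1, 0, 0, 0, 110]
    - [55, -1, 1, 0, 0, 0, 110]
    - [61, -1, 1, 0, 0, 0, 110]
    - [61, -1, 1, 0, 0, 0, 110]
    - [61, -1, 1, 0, 0, 0, 255]
    - [61, -1, 1, 0, 0, 0, 255]
    - [61, -1, 1, 0, 0, 0, 255]
    - [61, -1, 1, 0, 0, 0, 255]
    - [61, -1, 1, 0, 0, 0, 255]

```text
time_s: 26.05
eef_pos: [0.5859, -0.2878, 0.043]
eef_rot: [0.041, 0.706, 0.04, -0.705]
wrist_force: [-0.2, 0.2, 5.4]
opening: 0.147
```

```bash
python3 -c "
from h import *
stat()"
```

```text
t 26.05 pos [ 0.5859 -0.2878  0.043 ] psi -83.4 F [-0.2  0.2  5.4] open 0.147
```

step_arm:
  motion:
    - [-10, 0, 0, 0, 0, 0, 255]
    - [-30, 0, 0, 0, 0, 0, 255]
    - [-60, 0, 0, 0, 0, 0, 255]
    - [-90, 0, 0, 0, 0, 0, 255]
    - [-120, 0, 0, 0, 0, 0, 255]
    - [-120, 0, 0, 0, 0, 0, 255]
    - [-120, 0, 0, 0, 0, 0, 255]

```text
time_s: 26.92
eef_pos: [0.5847, -0.2868, 0.1609]
eef_rot: [-0.04, -0.706, -0.041, 0.706]
wrist_force: [0.3, 0.5, -3.3]
opening: 0.146
```

```bash
python3 -c "
from h import *
stat();plan([.5762,.1079,.16],7.67);jars('top')"
```

```text
t 26.93 pos [ 0.5847 -0.2868  0.1609] psi -83.39 F [ 0.3  0.5 -3.3] open 0.146
shift [   1.2 -393.1  -37. ] rot [-91.1   0.    0.1]
jar? [389. 170.] xy [ 621.1 -153. ] med [ 620.3 -153.4] r 13.7 hsv [174.  86. 196.]
jar? [347. 175.] xy [610.  -54.4] med [609.8 -53.9] r 13.8 hsv [ 87. 114. 147.]
jar? [290. 188.] xy [578.2  82.5] med [574.3  82.5] r 13.5 hsv [ 13.  22. 186.]
jar? [262. 188.] xy [577.4 146.8] med [576.1 147.9] r 10.6 hsv [ 13.  22. 188.]
jar? [276. 190.] xy [573.  115.2] med [571.3 114.6] r 10.6 hsv [ 13.  22. 188.]
jar? [345. 213.] xy [517.4 -47.6] med [517.7 -48.5] r 14.0 hsv [ 62.  98. 138.]
```

The box is gripped and lifted: opening is 0.147, level, with its weight registering 3.3 N. I'll carry it over the tray, turning −91°.

step_arm:
  motion:
    - [-20, -35, -4, -9, 0, 0, 255]
    - [-20, -75, -7, -18, 0, 0, 255]
    - [-20, -115, -11, -27, 0, 0, 255]
    - [-20, -155, -15, -36, 0, 0, 255]
    - [-20, -195, -19, -46, 0, 0, 255]
    - [-20, -235, -22, -55, 0, 0, 255]
    - [-20, -275, -26, -64, 0, 0, 255]
    - [-20, -315, -30, -73, 0, 0, 255]
    - [-20, -355, -34, -82, 0, 0, 255]
    - [-20, -385, -37, -91, 0, 0, 255]

```text
time_s: 28.22
eef_pos: [0.5764, 0.1012, 0.1798]
eef_rot: [0.532, 0.463, 0.534, -0.465]
wrist_force: [0.1, -0.6, -3.0]
opening: 0.146
```

```bash
python3 -c "
from h import *
stat();plan([.5762,.1079,.13],7.67)"
```

```text
t 28.23 pos [0.5764 0.1012 0.1798] psi 7.95 F [ 0.1 -0.6 -3. ] open 0.146
shift [49.8  0.9 -6.7] rot [ 0.3 -0.   0.2]
```

step_arm:
  motion:
    - [20, 1, -7, 0, 0, 0, 255]
    - [45, 1, -7, 0, 0, 0, 255]
    - [50, 1, -7, 0, 0, 0, 255]
    - [50, 1, -7, 0, 0, 0, 255]
    - [50, 1, -7, 0, 0, 0, 255]

```text
time_s: 28.85
eef_pos: [0.5785, 0.106, 0.1326]
eef_rot: [0.532, 0.466, 0.531, -0.466]
wrist_force: [0.4, -0.4, -3.2]
opening: 0.15
```

```bash
cat > box.py <<'E'
from h import *
def boxm(n):
    p,d,i=shot(n,"b_"+n);X=cloud(i,d);hsv=cv2.cvtColor(p,cv2.COLOR_BGR2HSV)
    z0=pose()[2,3]-.043+.036  # box top plane
    P=np.array([.5762,.1079])
    m=(np.hypot(X[...,0]-P[0],X[...,1]-P[1])<.13)&(abs(X[...,2]-z0)<.010)&(cv2.inRange(hsv,(15,45,40),(40,255,255))>0)
    q=X[m];r=cv2.minAreaRect((q[:,:2]*1000).astype(np.float32));print(n,m.sum(),r,"z",np.percentile(q[:,2],[10,50,90]).round(4),"exp",round(z0,4))
    A=np.c_[q[:,0]-.576,q[:,1]-.108,np.ones(len(q))];print(" plane slope",np.linalg.lstsq(A,q[:,2],rcond=None)[0].round(4))
if __name__=="__main__":
    stat();boxm("top");boxm("scene");boxm("wrist");stat();plan([.5762,.1079,.1],7.67)
E
python3 box.py; python3 -c "
import cv2;import numpy as np
a=cv2.imread('pics/b_scene.png')[110:260,270:490];cv2.imwrite('pics/bs.png',np.hstack([cv2.resize(a,(440,300)),cv2.resize(cv2.imread('pics/b_wrist.png')[:,100:540],(330,300))]))"
```

```text
t 28.85 pos [0.5785 0.106  0.1326] psi 7.54 F [ 0.4 -0.4 -3.2] open 0.15
top 2409 ((579.0159912109375, 108.22476959228516), (97.60782623291016, 203.89364624023438), 7.430752277374268) z [0.1235 0.1259 0.128 ] exp 0.1257
 plane slope [ 0.0026 -0.0002  0.1258]
scene 3336 ((578.74560546875, 107.50090026855469), (100.51010131835938, 204.83718872070312), 7.506605625152588) z [0.1244 0.1274 0.1296] exp 0.1258
 plane slope [-0.0176 -0.0022  0.1273]
wrist 36764 ((574.8753051757812, 126.69815063476562), (97.726318359375, 165.51129150390625), 7.613725185394287) z [0.126  0.1275 0.1286] exp 0.1257
 plane slope [ 0.0024 -0.0048  0.1276]
t 29.0 pos [0.5784 0.1063 0.1327] psi 7.58 F [ 0.2  0.2 -3.2] open 0.15
shift [32.7 -2.1 -1.9] rot [-0.1  0.  -0.1]
```

View pics/bs.png

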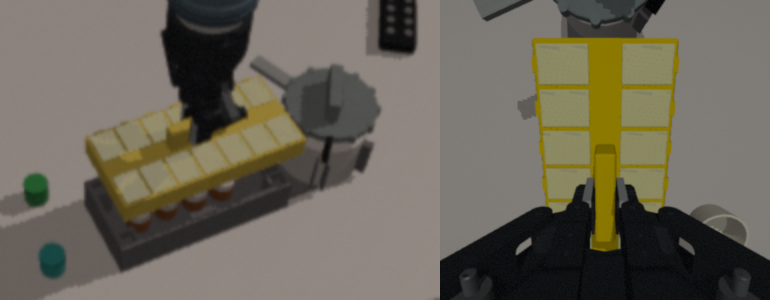

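The box hangs level above the tray with its lugs over the corners. In the top view it is 2.8 mm too far in +x and otherwise within 0.3 mm and 0.3°. I'll correct that and descend to just above the sockets.

step_arm:
  motion:
    - [10, -3, 0, 0, 0, 0, 255]
    - [25, -3, 0, 0, 0, 0, 255]
    - [33, -3, 0, 0, 0, 0, 255]
    - [35, -3, 0, 0, 0, 0, 255]
    - [35, -3, 0, 0, 0, 0, 255]
    - [35, -3, 0, 0, 0, 0, 255]

```text
time_s: 29.75
eef_pos: [0.5752, 0.1061, 0.0972]
eef_rot: [0.532, 0.466, 0.532, -0.466]
wrist_force: [0.2, -0.4, -2.8]
opening: 0.152
```

```bash
python3 box.py
```

```text
t 29.75 pos [0.5752 0.1061 0.0972] psi 7.61 F [ 0.2 -0.4 -2.8] open 0.152
top 2087 ((575.8363647460938, 108.3065414428711), (97.27761840820312, 203.6168975830078), 7.544821739196777) z [0.0881 0.0905 0.0928] exp 0.0903
 plane slope [ 0.0032 -0.0008  0.0904]
scene 3192 ((575.6087646484375, 107.73714447021484), (100.21897888183594, 205.40855407714844), 7.656965732574463) z [0.0888 0.0919 0.0942] exp 0.0903
 plane slope [-0.0204 -0.0013  0.0917]
wrist 36767 ((571.220458984375, 126.97540283203125), (97.62696075439453, 164.93043518066406), 7.465959548950195) z [0.0905 0.092  0.093 ] exp 0.0902
 plane slope [ 0.0012 -0.0049  0.0921]
t 29.9 pos [0.5751 0.1061 0.0972] psi 7.61 F [-0.3  0.6 -3.6] open 0.151
shift [-2.8  1.3 -1.6] rot [-0.1  0.  -0. ]
```

Aligned to within 0.5 mm. Now a slow descent, watching the force.

step_arm:
  motion:
    - [4, 0, 0, 0, 0, 0, 255]
    - [8, 0, 0, 0, 0, 0, 255]
    - [11, 0, 0, 0, 0, 0, 255]
    - [13, 0, 0, 0, 0, 0, 255]
    - [15, 0, 0, 0, 0, 0, 255]
    - [15, 0, 0, 0, 0, 0, 255]
    - [15, 0, 0, 0, 0, 0, 255]

```text
time_s: 30.78
eef_pos: [0.5749, 0.1061, 0.0819]
eef_rot: [0.532, 0.466, 0.532, -0.466]
wrist_force: [-0.5, 0.3, -2.9]
opening: 0.15
```

step_arm:
  motion:
    - [1, 0, 0, 0, 0, 0, 255]
    - [2, 0, 0, 0, 0, 0, 255]
    - [2, 0, 0, 0, 0, 0, 255]
    - [2, 0, 0, 0, 0, 0, 255]

```text
time_s: 31.28
eef_pos: [0.5749, 0.1061, 0.0798]
eef_rot: [0.532, 0.466, 0.532, -0.466]
wrist_force: [0.3, 0.0, -3.8]
opening: 0.152
```

step_arm:
  motion:
    - [0.5, 0, 0, 0, 0, 0, 255]
    - [1, 0, 0, 0, 0, 0, 255]
    - [1, 0, 0, 0, 0, 0, 255]
    - [1, 0, 0, 0, 0, 0, 255]

```text
time_s: 31.78
eef_pos: [0.5748, 0.1061, 0.0788]
eef_rot: [0.532, 0.466, 0.532, -0.466]
wrist_force: [0.4, -0.7, -3.9]
opening: 0.151
```

step_arm:
  motion:
    - [0.5, 0, 0, 0, 0, 0, 255]
    - [1, 0, 0, 0, 0, 0, 255]
    - [1, 0, 0, 0, 0, 0, 255]
    - [1, 0, 0, 0, 0, 0, 255]

```text
time_s: 32.28
eef_pos: [0.5749, 0.1061, 0.078]
eef_rot: [0.532, 0.466, 0.532, -0.466]
wrist_force: [-0.8, -0.6, -0.7]
opening: 0.15
```

The weight is now off the wrist at z = 0.078, exactly the predicted seated height. I'll ease down 0.5 mm more, open, and lift clear.

step_arm:
  motion:
    - [0.5, 0, 0, 0, 0, 0, 255]
    - [0.5, 0, 0, 0, 0, 0, 255]
    - [0.5, 0, 0, 0, 0, 0, 180]
    - [0.5, 0, 0, 0, 0, 0, 120]
    - [0.5, 0, 0, 0, 0, 0, 120]
    - [-10, 0, 0, 0, 0, 0, 120]
    - [-40, 0, 0, 0, 0, 0, 100]
    - [-90, 0, 0, 0, 0, 0, 60]
    - [-140, 0, 0, 0, 0, 0, 0]
    - [-140, 0, 0, 0, 0, 0, 0]

```text
time_s: 33.52
eef_pos: [0.5781, 0.1062, 0.2241]
eef_rot: [0.535, 0.468, 0.529, -0.463]
wrist_force: [0.3, 0.4, -0.5]
opening: 1.003
```

```bash
python3 - <<'E'
from h import *
stat()
for n in("top","scene","wrist"):
    p,d,i=shot(n,"c_"+n);X=cloud(i,d);hsv=cv2.cvtColor(p,cv2.COLOR_BGR2HSV)
    m=(np.hypot(X[...,0]-.576,X[...,1]-.108)<.13)&(X[...,2]>.058)&(X[...,2]<.085)&(cv2.inRange(hsv,(15,45,40),(40,255,255))>0)
    q=X[m];print(n,m.sum(),cv2.minAreaRect((q[:,:2]*1000).astype(np.float32)),q[:,2].min().round(4),np.median(q[:,2]).round(4))
    A=np.c_[q[:,0]-.576,q[:,1]-.108,np.ones(len(q))];print(" slope",np.linalg.lstsq(A,q[:,2],rcond=None)[0].round(4))
cv2.imwrite("pics/cs.png",cv2.resize(cv2.imread("pics/c_scene.png")[120:260,290:480],None,fx=4,fy=4,interpolation=2))
a=np.radians(-27.05+90);W=[.5526,.2762];plan([*W,.23],-117.0)
E
```

```text
t 33.52 pos [0.5781 0.1062 0.2241] psi 7.62 F [ 0.3  0.4 -0.5] open 1.003
top 2362 ((575.57861328125, 108.57914733886719), (97.55280303955078, 204.15667724609375), 7.509807586669922) 0.0583 0.0714
 slope [0.0073 0.0017 0.0713]
scene 3569 ((575.4992065429688, 107.78669738769531), (100.48384857177734, 206.2135772705078), 7.38955020904541) 0.058 0.0726
 slope [-0.0286 -0.0007  0.0724]
wrist 16020 ((573.3226318359375, 107.54408264160156), (97.19609832763672, 202.3606719970703), 7.470949172973633) 0.0685 0.0729
 slope [-0.0006 -0.002   0.0728]
shift [ -12.6    1.  -171.4] rot [124.6   0.    0. ]
```

View pics/cs.png

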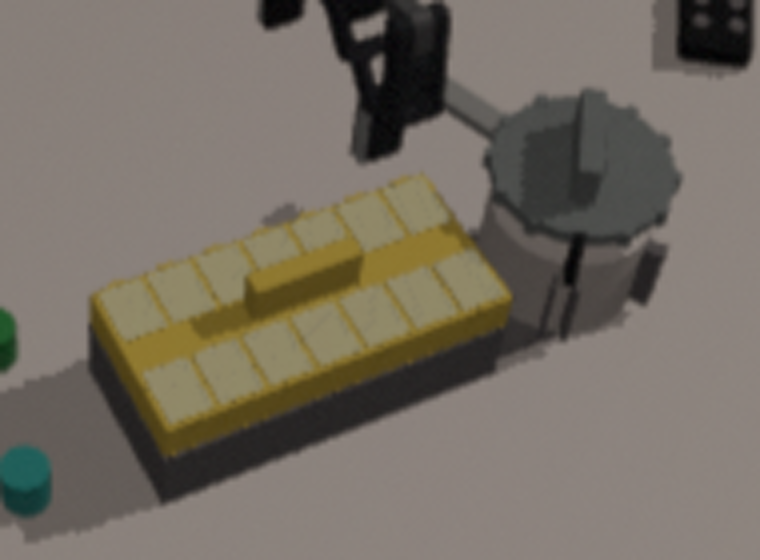

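The box is flush on the tray rim all round, with its top measured at 71.3 mm (71 expected) and level. It is seated. Now back to the wheel.

step_arm:
  motion:
    - [-13, 1, -171, 125, 0, 0, 0]
    - [-13, 1, -171, 125, 0, 0, 0]
    - [-13, 1, -171, 125, 0, 0, 0]
    - [-13, 1, -171, 125, 0, 0, 0]
    - [-13, 1, -171, 125, 0, 0, 0]
    - [-13, 1, -171, 125, 0, 0, 0]
    - [-13, 1, -171, 125, 0, 0, 0]
    - [-13, 1, -171, 125, 0, 0, 0]
    - [-13, 1, -171, 125, 0, 0, 0]
    - [-13, 1, -171, 125, 0, 0, 0]

```text
time_s: 34.92
eef_pos: [0.5521, 0.2754, 0.2284]
eef_rot: [0.053, -0.704, 0.053, 0.706]
wrist_force: [0.1, 0.1, -0.2]
opening: 0.998
```

```bash
python3 -c "
from h import *
stat();plan([.5526,.2761,.23],-117)"
```

```text
t 34.92 pos [0.5521 0.2754 0.2284] psi -98.6 F [ 0.1  0.1 -0.2] open 0.998
shift [-1.6 -0.8 -0.4] rot [18.4  0.2 -0.1]
```

step_arm:
  motion:
    - [0, -1, 0, 9, 0, 0, 110]
    - [20, -1, 0, 18, 0, 0, 110]
    - [60, -1, 0, 18, 0, 0, 110]
    - [100, -1, 0, 18, 0, 0, 110]
    - [120, -1, 0, 18, 0, 0, 110]
    - [126, -1, 0, 18, 0, 0, 110]
    - [126, -1, 0, 18, 0, 0, 180]
    - [126, -1, 0, 18, 0, 0, 255]
    - [126, -1, 0, 18, 0, 0, 255]
    - [126, -1, 0, 18, 0, 0, 255]

```text
time_s: 36.17
eef_pos: [0.5536, 0.2752, 0.1066]
eef_rot: [-0.16, 0.689, -0.161, -0.688]
wrist_force: [-3.9, -8.2, 5.0]
opening: 0.142
```

```bash
python3 -c "
from h import *
stat()"
```

```text
t 36.17 pos [0.5536 0.2752 0.1066] psi -116.24 F [-3.9 -8.2  5. ] open 0.142
```

step_arm:
  motion:
    - [0, 0, 0, -7, 0, 0, 255]
    - [0, 0, 0, -14, 0, 0, 255]
    - [0, 0, 0, -21, 0, 0, 255]
    - [0, 0, 0, -29, 0, 0, 255]
    - [0, 0, 0, -37, 0, 0, 255]
    - [0, 0, 0, -45, 0, 0, 255]
    - [0, 0, 0, -53, 0, 0, 255]
    - [0, 0, 0, -61, 0, 0, 255]
    - [0, 0, 0, -67, 0, 0, 255]
    - [0, 0, 0, -69, 0, 0, 255]

```text
time_s: 37.42
eef_pos: [0.5534, 0.276, 0.1066]
eef_rot: [-0.259, -0.658, -0.258, 0.658]
wrist_force: [-4.5, -4.0, 4.6]
opening: 0.148
```

step_arm:
  motion:
    - [0, 0, 0, 0, 0, 0, 255]
    - [0, 0, 0, 0, 0, 0, 120]
    - [0, 0, 0, 0, 0, 0, 60]
    - [0, 0, 0, 0, 0, 0, 60]
    - [-20, 0, 0, 0, 0, 0, 60]
    - [-60, 0, 0, 0, 0, 0, 0]
    - [-120, 0, 0, 0, 0, 0, 0]
    - [-130, 0, 0, 0, 0, 0, 0]
    - [-130, 0, 0, 0, 0, 0, 0]

```text
time_s: 38.55
eef_pos: [0.554, 0.277, 0.2367]
eef_rot: [0.258, 0.66, 0.258, -0.657]
wrist_force: [-0.2, -0.2, 0.5]
opening: 1.001
```

```bash
python3 - <<'E'
from h import *
stat()
for n in("wrist","top"):
    p,d,i=shot(n,"e_"+n);X=cloud(i,d)
    m=(X[...,2]>.114)&(X[...,2]<.135)&(np.hypot(X[...,0]-.553,X[...,1]-.276)<.045)
    if m.sum()>20: print(n,m.sum(),"bar",cv2.minAreaRect((X[m][:,:2]*1000).astype(np.float32)),"want 42.05")
p,d,i=shot("scene","e_scene")
w=cv2.imread("pics/e_wrist.png")[85:245,220:460]
cv2.imwrite("pics/e.png",np.hstack([cv2.resize(p[110:250,300:500],(400,280)),cv2.resize(w,(400,280))]))
E
```

```text
t 38.55 pos [0.554  0.277  0.2367] psi -47.23 F [-0.2 -0.2  0.5] open 1.001
wrist 895 bar ((551.6884765625, 275.499755859375), (59.63690948486328, 13.514335632324219), 42.58600616455078) want 42.05
top 186 bar ((552.9534912109375, 275.5966796875), (59.43239212036133, 14.217772483825684), 42.7834358215332) want 42.05
```

View pics/e.png

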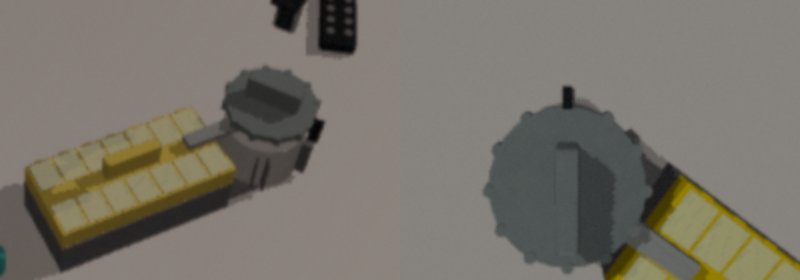

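The tongue now lies over the box end (210,132), the pointer (316,130) stands over the broad rib (305,157), and the bar is within 0.7° of locked. A final check of the bystanders and the box, then I'll hand in.

```bash
python3 - <<'E'
from h import *
a=cv2.imread("pics/top0.png");b=cv2.imread("pics/e_top.png")
for n,(x,y) in dict(ramekin=(321,121),teether=(386,121),funnel=(435,275),green=(345,214),teal=(348,175),pink=(389,171)).items():
    t=cv2.cvtColor(a[y-20:y+20,x-20:x+20],6);s=cv2.cvtColor(b[y-28:y+28,x-28:x+28],6)
    r=cv2.matchTemplate(s,t,cv2.TM_CCOEFF_NORMED);print(n,np.array(cv2.minMaxLoc(r)[3])-8,r.max().round(2))
i=ctrl.camera_info("top");p,d,i=shot("top");X=cloud(i,d);hsv=cv2.cvtColor(p,cv2.COLOR_BGR2HSV)
m=(np.hypot(X[...,0]-.576,X[...,1]-.108)<.13)&(X[...,2]>.058)&(X[...,2]<.085)&(cv2.inRange(hsv,(15,45,40),(40,255,255))>0)
print(cv2.minAreaRect((X[m][:,:2]*1000).astype(np.float32)),np.median(X[m][:,2]));stat();print(ctrl.hand_in())
E
```

```text
ramekin [0 0] 1.0
teether [0 0] 1.0
funnel [0 0] 0.98
green [0 0] 0.69
teal [0 0] 0.74
pink [0 1] 0.46
((575.6058349609375, 108.37366485595703), (97.97357177734375, 204.09523010253906), 7.799101829528809) 0.07139359299273856
t 38.75 pos [0.5523 0.2764 0.2327] psi -47.24 F [-0.9 -0.2 -0.6] open 1.003
the job is handed in; nothing more can be done
None
```

I finished the job in the order asked and handed it in at about 39 s; no verdict was reported.

- **Open:** I turned the wheel to the twin ribs, within about 0.5° of the mark. One scene view made the pointer look about 2 mm off. The wrist view and the bar angle both agreed it was on the mark, so I went with those.
- **Jars:** All four amber jars that were out now stand upright in the tray. The third briefly pressed on the tray floor with 37 N before I eased it up and released it.
- **Pill box:** It went down onto the tray gently, with no dropping or hard pressing. It is level, flush on the rim and within about 1 mm of centre. Its top measures 71.4 mm, against 71 mm when fully seated, so the lugs should be fully in the sockets.
- **Locked:** I turned the wheel back to the broad rib, about 0.7° past nominal, and the tongue lies over the end of the box.

In the last check the ramekin, funnel and teether had not moved. Template matches for the green, turquoise and pink look-alikes were weak (scores 0.46–0.74) but showed them within one pixel of where they started. The robot was touching nothing at hand-in.

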